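# Set the transport lock of a press tool by feel

### The job

Lock the press tool for transport: push the black grip of its lock along the track towards the hood until you feel it come home on the stop hidden inside, then push it sideways towards the guide posts, so that the bolt drops fully into its hidden notch. The old grip is brittle: only nudge it with closed fingers, without clamping or ramming it, and leave the other things on the bench where they are.

Things in the scene. Friction and masses are not known exactly. Their poses are not given: they have to be found in the camera images.
- die: Press tool fixed on the bench: green lower shoe plate 220 (x) x 340 (y) x 28 mm high, origin at the centre of its underside; its +x points roughly back to the robot. The +x half carries two guide posts (x +60, y -120 and +120) and a green upper shoe filling x +17 to +103, y -150 to +150, top at z 90 (a low boss on it at x +60, y 0 to z 98). The lock's track runs along die y at x -45.
- hood (a point): Middle of the open mouth of the low green hood, on its roof (die frame x -30, y +45, z 52 mm). The hood covers x -69 to +9, y +45 to +160 of the die, top at z 52 mm; the bolt bar runs into it from this mouth, towards +y. Axes as the die's. Beside the track a steel guide strip 12 mm high (die x -21 to -8) keeps the bolt from going sideways on the way.
- grip: Upright round black lock grip, 26 mm across; origin on its axis on top of the bolt bar, 40 mm above the bench; its black part stands z 50 to 92 mm. At travel 0 it is at die x -45, y -95. It slides along die +y (to the hood), later sideways along die +x; never turns or tilts. Stays where left: about 2.5 N friction each way. Over 40 N in all on it, clamping counted, breaks it.
- carriage (a joint): Travel of bolt and grip along the die's +y, in m. It starts between 0 and 0.03. The rigid stop hidden under the hood is adjustable and differs from time to time: it is met somewhere between 0.088 and 0.112, and cannot be seen.
- bolt (a joint): Sideways position of the bolt and grip along the die's +x, in m: 0 in the track, 0.014 fully in the notch (end of its range, rigid). Only when the bolt is on the stop, or within 4 mm of it, can it go sideways; anywhere else it is blocked after 1.5 to 3 mm.
- parallel: Loose steel bar 18 x 70 x 14 mm lying on the lower shoe in front of the hood; leave alone. Origin at the centre of its underside.
- punch: Loose small steel punch, 22 mm across, 22 mm tall, standing on the lower shoe's -x edge; leave alone. Origin at the centre of its underside.
- spanner: Loose steel spanner 190 mm long on the bench; leave alone.
- spanner_small: Loose steel spanner 140 mm long on the bench; leave alone.
- spacer: Loose steel ring 64 mm across, 16 mm high, on the bench; leave alone.
- oiler: Loose grey bottle 56 mm across, 130 mm tall, standing on the bench; leave alone. Origin at the centre of its underside.

How it is judged:
By the outcome, as a careful person would: the job done as asked, in the order asked, and still so for the second after the job is handed in, with the robot touching nothing.
It also fails if it takes over 37 s, if anything falls off the work surface, if the arm or the gripper's body presses on something with over 40 N, if the wrist force passes 120 N, or if a joint passes its speed limit or range.

### The arm

A 6-joint arm with a two-finger parallel gripper is mounted at the origin on the work surface. World frame = base frame: x ahead of the robot, y to its left, z up, the work surface at z = 0. Lengths are in mm, angles in rad, forces in N, time in s.
With the tool pointing down it reaches from about 250 to 725 mm from the base axis. Payload 4 kg.
Tool frame: the origin (TCP) lies midway between the tips of the shut fingers; the grasp point (between the pads) lies 19 mm behind it; x points along the fingers, y is the direction in which the jaws open and shut, and the axes are right-handed (so a half turn about x gives the same grasp; the last joint's range is limited). The gripper opens to 85 mm and grips with 20 to 120 N. Pads are 22 mm wide; open, the fingers measure 114 mm over their backs; the gripper's body (76 mm by 85 mm) begins 54 mm behind the grasp point. The pads swing forward as they close: fully open they stand 13 mm farther back than shut.
Start: joints at [-1.297, 0.241, 0.005, 1.335, 0, 1.571], TCP at [135.194, -481.375, 231.306] pointing down, gripper open.
Joint ranges: [-2.72, 2.72], [-1.05, 1.87], [-1.09, 1.28], [-1.99, 2.15], [-1.42, 1.44], [-3.14, 3.14]. Speed limits (rad/s): [2.79, 2.79, 3.14, 3.14, 3.14, 3.14].

### API

Orientations are given as a 3x3 rotation matrix whose columns are the frame's x, y, z axes.
In Python, from workcell import arm, optics gives the robot as it stands.
- The arm moves only by the tool jog_arm, never from a script. Its argument "targets" is text: rows parted by semicolons, each of 7 numbers parted by spaces: the shift along the tool's x, y, z in mm, then the turn, a rotation vector about the tool's x, y, z in rad, then the finger opening in mm, from 0 to 85.4. In form: x y z ax ay az grip; .... A call has 1 to 5 rows; each row is the pose to reach, as a shift and turn from the pose measured when the call began, along the tool's axes at that moment; what a row does not reach only later rows make up. A row lasts 1/10 s, in which the tool goes at most 50 mm and 8.59 degrees, less where a joint would pass 70% of its speed; a pose out of reach is approached as far as the arm can. A call with a gripper value outside its range is refused whole. The fingers move at their own pace and stop on an object; "grip_force" is the grip in N (left out, the last holds). Time passes only in rows, so rows that repeat a pose let the fingers close. It gives the time, the measured TCP pose, the force and the opening at its end, in the units of the state.
- arm.state(): the state, without advancing time (a new reading comes with each control period).
- optics.grab_frame(name): name is "scene" or "top" or "wrist"; returns (picture, depth): 384x512x3 uint8, blue, green, red; 384x512 float32, mm along the optical axis (not along the pixel's ray), 0 where there is no reading.
- optics.camera_params(name): a dict with "fx", "fy", "cx", "cy" (pixels), "dist" ([k1, k2, p1, p2, k3] as OpenCV has them; the pictures are not rectified), "R" (3x3) and "t" (3): a world point X has camera coordinates R X + t. Camera axes: x right, y down, z forward; pixel columns grow to the right and rows downward; lengths in mm; the calibration is good to about 2 mm. A picture is of the moment at which its call begins: read the wrist's pose just before it. camera_params takes no time and is no camera call; for the wrist camera it gives the pose at the moment of the call.
- arm.hand_in(): hands the job in, once; it reports no verdict.
Trained networks look in the newest picture that a camera, given by its name, has taken for a name from the list of things; names that differ only in an ending like _2 or _b are one class to them, and where a whole thing is asked for, a point or a joint stands for the part that bears it (a point fixed in the world has none). Each returns a list of dicts, best first, with "conf" (0 to 1); they miss things now and then, are a little off and sometimes report something else, mostly with a low value. They report only what shows in the picture. A call takes as long as a camera call.
- optics.recognise(camera, label): "point" ([x, y, z] in mm, in the coordinates of the camera as it stood for that picture, good to about 4 mm: the middle of the surface that is visible of it).
- optics.masks_of(camera, label): "pixels" (384x512 bool, what is visible of it).
The state is a dict: "t": time; "joints": joint angles; "qvel": joint speeds; "joint_efforts": joint torques, N m; "ee_pos": TCP position; "tool_rot": TCP orientation; "contact_force": force on the tool from outside, world axes, zero at the start; "moment": the same for the moment, N m; "width": finger opening in mm.
Only numpy, scipy, OpenCV 4.12 (cv2) and the standard library are available. Lean on these libraries where they do the work, as an engineer would, in place of code of your own. Each camera call takes 0.05 s, during which the arm holds its last target. There are 200 camera calls.

## Working session

There is one attempt and no reset: what is moved stays moved. The work goes in short steps, Python scripts to look and compute and a tool call to move; the robot and the scene stay as the last step left them, time stands still between calls to the robot, and variables do not carry over. Pictures are saved under pics/ and viewed, about 8 in all and at most 12, crops included, and the job is handed in when it is done.

Besides the shell and the picture viewer there is one more tool, called after "Request:" as name(argument=value, ...), one argument or row to a line, values as JSON. jog_arm: Moves the arm, as the interface text tells. Its arguments: {"type":"object","properties":{"targets":{"type":"string"},"grip_force":{"type":"number"}},"required":["targets"]}

```bash
mkdir -p pics; cat > h.py <<'E'
import numpy as np, cv2
from workcell import arm, optics
def toworld(P,c): return (np.asarray(P)-c["t"])@np.asarray(c["R"])
def px2w(u,v,z,c):
    K=np.array([[c["fx"],0,c["cx"]],[0,c["fy"],c["cy"]],[0,0,1]])
    n=cv2.undistortPoints(np.array([[[u,v]]],float),K,np.array(c["dist"]))[0,0]
    return toworld(np.array([n[0]*z,n[1]*z,z]),c)
def cloud(d,c,m):
    v,u=np.nonzero(m&(d>0))
    K=np.array([[c["fx"],0,c["cx"]],[0,c["fy"],c["cy"]],[0,0,1]])
    n=cv2.undistortPoints(np.stack([u,v],1).astype(float)[:,None],K,np.array(c["dist"]))[:,0]
    z=d[v,u][:,None]
    return toworld(np.hstack([n*z,z]),c)
E
python3 - <<'E'
from h import *
ims=[]
np.set_printoptions(precision=1,suppress=True)
for n in("top","scene"):
    p,d=optics.grab_frame(n);c=optics.camera_params(n);ims.append(p)
    np.savez(n+".npz",p=p,d=d)
    for l in("die","grip","oiler","punch","parallel"):
        for r in optics.recognise(n,l)[:2]: print(n,l,round(r["conf"],2),toworld(r["point"],c))
    m=optics.masks_of(n,"grip")
    if m:
        P=cloud(d,c,m[0]["pixels"]);print("grip cloud",len(P),P.min(0),P.max(0),np.median(P,0)); 
cv2.imwrite("pics/a.png",ims[0]);cv2.imwrite("pics/b.png",ims[1])
print(arm.state())
E
```

```text
top grip 0.53 [530.9  34.4  94.5]
top grip 0.39 [541.7  -3.3  38.3]
top oiler 0.78 [ 626.  -427.8   86.7]
top parallel 0.75 [ 620.5 -134.8   44.7]
grip cloud 98 [527.8  21.8  56.3] [552.4  47.3 100. ] [537.9  34.4  91.1]
scene die 0.58 [513.5 -75.   42.6]
scene grip 0.63 [546.6  27.   86.1]
scene oiler 0.93 [ 659.6 -434.7   84.2]
scene oiler 0.19 [545.1  28.8  87.8]
scene parallel 0.61 [ 416.  -424.7    5. ]
scene parallel 0.54 [ 624.7 -135.7   42.5]
{'t': 0.7, 'joints': array([-1.3,  0.2,  0. ,  1.3, -0. ,  1.6]), 'qvel': array([-0., -0.,  0., -0., -0.,  0.]), 'joint_efforts': array([  0. , -37.2,  25.3,   0. ,   0. ,   0. ]), 'ee_pos': array([ 135.2, -481.4,  231.3]), 'tool_rot': array([[-0. ,  0.3, -1. ],
       [-0. , -1. , -0.3],
       [-1. ,  0. ,  0. ]]), 'contact_force': array([ 0.6,  0.2, -0.4]), 'moment': array([0., 0., 0.]), 'width': 85.56403805466024}
```

View pics/a.png

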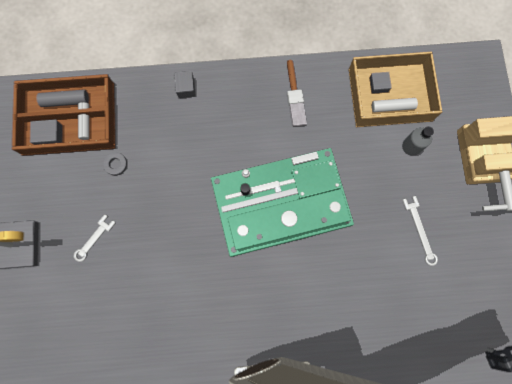

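View pics/b.png

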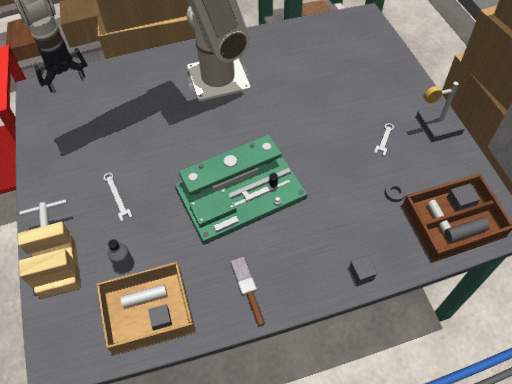

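The top view shows the die at about (282,200), with the grip at (245,189), the hood at (318,178) and the parallel at (305,158). The punch is at (246,173). Die +y runs right in the picture (world -y) and the upper shoe is on the robot's side.

```bash
python3 - <<'E'
from h import *
np.set_printoptions(precision=2,suppress=True)
for n in("top","scene"):
    f=np.load(n+".npz");p,d=f["p"],f["d"];c=optics.camera_params(n)
    hsv=cv2.cvtColor(p,cv2.COLOR_BGR2HSV)
    m=cv2.inRange(hsv,(60,100,40),(95,255,255))
    k,lab,st,_=cv2.connectedComponentsWithStats(m)
    cc=(p.shape[1]//2,p.shape[0]//2)
    best=max((i for i in range(1,k) if 100<st[i,0]<360 and 100<st[i,1]<260),key=lambda i:st[i,4])
    P=cloud(d,c,lab==best); P=P[(P[:,2]>10)&(P[:,2]<110)]
    r=cv2.minAreaRect(P[:,:2].astype(np.float32)); print(n,len(P),r)
    box=cv2.boxPoints(r);print(box)
    h=np.histogram(P[:,2],bins=np.arange(10,111,5));print(h[0])
    w,hh=r[1];a=np.deg2rad(r[2]); 
    if w<hh: ex=np.array([np.cos(a),np.sin(a)])
    else: ex=np.array([-np.sin(a),np.cos(a)])
    if ex[0]>0: ex=-ex
    ey=np.array([-ex[1],ex[0]]);C=np.array(r[0])
    print("ex",ex,"ey",ey)
    for q in([537.9,34.4],[546,27],[530.9,34.4]): print((np.array(q)-C)@ex,(np.array(q)-C)@ey)
    # top shoe rectangle
    T=P[(P[:,2]>83)&(P[:,2]<97)][:,:2].astype(np.float32); D=np.c_[(T-C)@ex,(T-C)@ey]; print("shoe",np.percentile(D,[1,99],axis=0),np.median(P[(P[:,2]>80)][:,2]))
E
```

```text
top 613 ((408.6216125488281, -76.252197265625), (19.869998931884766, 333.6516418457031), 11.764365196228027)
[[ 364.88   85.04]
 [ 432.91 -241.6 ]
 [ 452.36 -237.55]
 [ 384.33   89.09]]
[  1   4  72 289  59   0   0   0   0   0   0   0  10  16  32  82  48   0
   0   0]
ex [-0.98 -0.2 ] ey [ 0.2  -0.98]
-149.12338326296359 -81.96966991450785
-155.5444724173753 -73.07362505900622
-142.2704225703481 -83.39688039144079
shoe [[  -8.4  -143.4 ]
 [   2.22  149.03]] 88.36217579874562
scene 5646 ((515.429443359375, -61.79551696777344), (218.23504638671875, 336.59326171875), 9.830167770385742)
[[ 379.18   85.4 ]
 [ 436.65 -246.25]
 [ 651.68 -208.99]
 [ 594.21  122.66]]
[  65   75  281 1524  724   40   28  141  565  157    4    2   18   57
  101  733 1050   81    0    0]
ex [-0.99 -0.17] ey [ 0.17 -0.99]
-38.563946058607144 -90.94682767873523
-45.28163344581845 -82.27257404123404
-31.66671906452689 -92.14192591408269
shoe [[  20.86 -145.43]
 [ 102.4   146.34]] 90.5480591273047
```

```bash
cat >> h.py <<'E'
from scipy.spatial.transform import Rotation as Ro
C=np.array([515.4,-61.8]);A=np.deg2rad(189.83)
def die(): 
    ex=np.array([np.cos(A),np.sin(A)]);return ex,np.array([-ex[1],ex[0]])
def go(dx,dy,z):
    s=arm.state();ex,ey=die();R=np.array(s["tool_rot"])
    T=np.array([*(C+ex*dx+ey*dy),z])
    G=np.array([[0,ey[0],ex[0]],[0,ey[1],ex[1]],[-1,0,0]])
    p=np.array(s["ee_pos"]);q=(p[:2]-C)
    print("target",T.round(1),"shift",(R.T@(T-p)).round(1),"turn",Ro.from_matrix(R.T@G).as_rotvec().round(4),"die now",(q@ex).round(1),(q@ey).round(1),p[2].round(1),"t",s["t"],"F die",(s["contact_force"][:2]@ex).round(1),(s["contact_force"][:2]@ey).round(1))
E
python3 -c "
from h import *
go(-45,-133,220)"
```

```text
target [537.   76.9 220. ] shift [  11.3 -428.9 -537.8] turn [ 0.1022  0.     -0.    ] die now 446.3 348.5 231.3 t 0.7 F die -0.7 -0.1
```

Request:
jog_arm(
  targets="11 -429 -538 0.102 0 0 0; 11 -429 -538 0.102 0 0 0; 11 -429 -538 0.102 0 0 0; 11 -429 -538 0.102 0 0 0; 11 -429 -538 0.102 0 0 0",
  grip_force=30,
)

```text
t: 1.2
ee_pos: [282.0, -276.9, 227.5]
tool_rot: [[0.001, 0.17, -0.985], [-0.001, -0.985, -0.17], [-1.0, 0.001, -0.001]]
contact_force: [1.9, -0.6, 1.0]
width: 12.4
```

```bash
python3 -c "
from h import *
go(-45,-133,220)"
```

```text
target [537.   76.9 220. ] shift [   7.5 -305.3 -311.5] turn [-0.0007 -0.0007 -0.0008] die now 266.7 172.1 227.5 t 1.2 F die -1.7 0.9
```

Request:
jog_arm(
  targets="7 -305 -311 0 0 0 0; 7 -305 -311 0 0 0 0; 7 -305 -311 0 0 0 0; 7 -305 -311 0 0 0 0; 7 -305 -311 0 0 0 0",
)

```text
t: 1.7
ee_pos: [428.2, -73.7, 223.8]
tool_rot: [[0.002, 0.17, -0.985], [-0.001, -0.985, -0.17], [-1.0, 0.001, -0.002]]
contact_force: [0.9, -1.8, -0.2]
width: 0.2
```

```bash
python3 -c "
from h import *
go(-45,-133,220)"
```

```text
target [537.   76.9 220. ] shift [   3.8 -129.9 -132.9] turn [-0.0004 -0.0018 -0.0015] die now 88.0 -3.2 223.8 t 1.7 F die -0.6 2.0
```

Request:
jog_arm(
  targets="4 -130 -133 0 0 0 0; 4 -130 -133 0 0 0 0; 4 -130 -133 0 0 0 0; 4 -130 -133 0 0 0 0; 4 -130 -133 0 0 0 0",
)

```text
t: 2.2
ee_pos: [539.3, 81.1, 218.9]
tool_rot: [[0.003, 0.176, -0.984], [0.0, -0.984, -0.176], [-1.0, 0.0, -0.003]]
contact_force: [0.2, -0.2, 0.7]
width: 0.1
```

```bash
python3 - <<'E'
from h import *
np.set_printoptions(precision=1,suppress=True)
p,d=optics.grab_frame("wrist");c=optics.camera_params("wrist")
cv2.imwrite("pics/w1.png",p);np.savez("w1.npz",p=p,d=d)
ex,ey=die()
for l in("grip","punch","parallel","hood"):
    for r in optics.recognise("wrist",l)[:2]:
        w=toworld(r["point"],c);print(l,round(r["conf"],2),w,(w[:2]-C)@ex,(w[:2]-C)@ey)
for m in optics.masks_of("wrist","grip")[:1]:
    P=cloud(d,c,m["pixels"]);D=np.c_[(P[:,:2]-C)@ex,(P[:,:2]-C)@ey,P[:,2]]
    print("grip die",len(D),np.percentile(D,[2,50,98],axis=0)); T=D[(D[:,2]>86)];print("top",T.min(0),T.max(0))
go(-45,-133,75)
E
```

```text
grip 0.62 [544.2  34.1  95.8] -44.80224264450078 -89.61546401890047
grip 0.37 [543.4   0.2  43.6] -38.15975782361077 -56.33791494151942
punch 0.87 [594.5  29.7  41.3] -93.6025134370588 -76.64265900736719
parallel 0.96 [ 613.2 -129.9   45.4] -84.76713820796967 83.78738677084833
grip die 857 [[ -52.2 -102.1   38.8]
 [ -43.5  -91.1   91. ]
 [ -19.   -77.2   92.8]]
top [ -52.3 -102.4   86.1] [-27.4 -76.9  93.5]
target [537.   76.9  75. ] shift [145.2  -1.2  -0.4] turn [-0. -0. -0.] die now -44.3 -132.0 220.2 t 2.5 F die -0.2 0.4
```

View pics/w1.png

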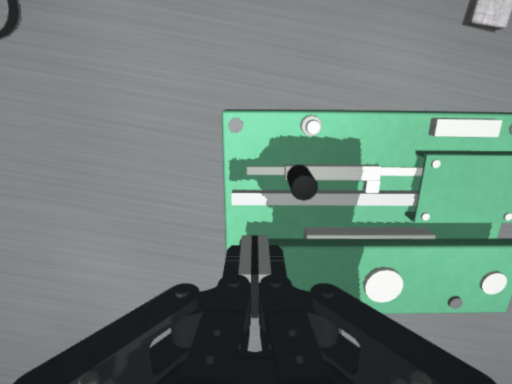

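The wrist view shows the grip's top at (303,187), the punch at (312,126) and the parallel at (468,128), with the hood from column 420 on. Nothing stands below the fingers, which are left of the grip.

Request:
jog_arm(
  targets="154 -1 3 0 0 0 0; 154 -1 3 0 0 0 0; 154 -1 3 0 0 0 0; 154 -1 3 0 0 0 0; 154 -1 3 0 0 0 0",
)

```text
t: 3.0
ee_pos: [532.7, 75.2, 66.2]
tool_rot: [[-0.0, 0.167, -0.986], [-0.002, -0.986, -0.167], [-1.0, 0.002, 0.001]]
contact_force: [1.0, 0.3, 0.9]
width: 0.1
```

```bash
python3 -c "
from h import *
go(-41,-115,66)"
```

```text
target [536.2  58.5  66. ] shift [ 0.2 17.  -0.6] turn [-0.0036  0.0007 -0.0016] die now -40.5 -132.0 66.2 t 3.0 F die -1.1 -0.2
```

Request:
jog_arm(
  targets="0 4 0 0 0 0 0; 0 8 0 0 0 0 0; 0 12 0 0 0 0 0; 0 16 0 0 0 0 0; 0 20 0 0 0 0 0",
)

```text
t: 3.5
ee_pos: [537.1, 55.9, 67.4]
tool_rot: [[0.002, 0.168, -0.986], [0.0, -0.986, -0.168], [-1.0, 0.0, -0.002]]
contact_force: [-0.1, 2.5, 2.4]
width: 0.0
```

```bash
python3 -c "
from h import *
go(-41,-115,66)"
```

```text
target [536.2  58.5  66. ] shift [ 1.4 -2.8  0.5] turn [-0.0032 -0.0021 -0.0003] die now -41.5 -112.2 67.4 t 3.5 F die -0.3 -2.5
```

Request:
jog_arm(
  targets="0 6 0 0 0 0 0; 0 12 0 0 0 0 0; 0 18 0 0 0 0 0; 0 24 0 0 0 0 0; 0 30 0 0 0 0 0",
)

```text
t: 4.0
ee_pos: [542.3, 25.8, 67.4]
tool_rot: [[0.002, 0.167, -0.986], [0.0, -0.986, -0.167], [-1.0, 0.0, -0.002]]
contact_force: [0.7, 2.5, 0.4]
width: 0.0
```

```bash
python3 -c "
from h import *
go(-41,-50,66)"
```

```text
target [547.3  -5.5  66. ] shift [ 1.4 31.8  0.4] turn [-0.0033 -0.0022 -0.0001] die now -41.5 -81.8 67.4 t 4.0 F die -1.2 -2.3
```

Request:
jog_arm(
  targets="1 6 0 0 0 0 0; 1 12 0 0 0 0 0; 1 18 0 0 0 0 0; 1 24 0 0 0 0 0; 1 30 0 0 0 0 0",
)

```text
t: 4.5
ee_pos: [547.5, -4.3, 66.5]
tool_rot: [[0.002, 0.167, -0.986], [0.0, -0.986, -0.167], [-1.0, 0.0, -0.002]]
contact_force: [0.2, 3.0, 2.0]
width: -0.4
```

```bash
python3 - <<'E'
from h import *
np.set_printoptions(precision=1,suppress=True)
go(-41,-40,66);ex,ey=die()
for n in("wrist",):
    p,d=optics.grab_frame(n);c=optics.camera_params(n);cv2.imwrite("pics/w2.png",p)
    for m in optics.masks_of(n,"grip")[:1]:
        P=cloud(d,c,m["pixels"]);D=np.c_[(P[:,:2]-C)@ex,(P[:,:2]-C)@ey,P[:,2]]
        D=D[D[:,2]>60]
        print(n,m["conf"],len(D),np.percentile(D,[2,50,98],axis=0))
E
```

```text
target [549.  -15.4  66. ] shift [ 0.5 11.2  0.4] turn [-0. -0. -0.] die now -41.5 -51.2 66.5 t 4.5 F die -0.7 -2.9
wrist 0.83 2851 [[-54.5 -36.8  61.6]
 [-50.  -26.7  90.2]
 [-38.1 -14.2  92.5]]
```

View pics/w2.png

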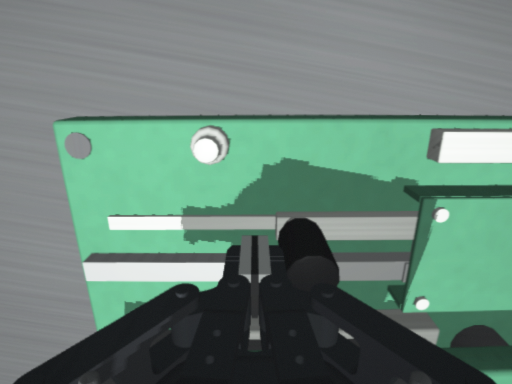

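The view shows the fingers (255,270) pressed on the side of the grip (308,255), which has moved well towards the hood. The punch (208,148) and the parallel (475,147) haven't moved.

Request:
jog_arm(
  targets="0 3 0 0 0 0 0; 0 6 0 0 0 0 0; 0 9 0 0 0 0 0; 0 11 0 0 0 0 0; 0 13 0 0 0 0 0",
)

```text
t: 5.1
ee_pos: [549.5, -17.9, 66.2]
tool_rot: [[0.002, 0.166, -0.986], [-0.001, -0.986, -0.166], [-1.0, 0.001, -0.002]]
contact_force: [0.3, 2.3, 0.8]
width: 0.3
```

Request:
jog_arm(
  targets="0 1 0 0 0 0 0; 0 2 0 0 0 0 0; 0 3 0 0 0 0 0",
)

```text
t: 5.4
ee_pos: [550.0, -20.8, 66.3]
tool_rot: [[0.002, 0.166, -0.986], [-0.001, -0.986, -0.166], [-1.0, 0.001, -0.002]]
contact_force: [-0.6, 2.2, 0.9]
width: -0.2
```

Request:
jog_arm(
  targets="0 1 0 0 0 0 0; 0 2 0 0 0 0 0; 0 3 0 0 0 0 0",
)

```text
t: 5.7
ee_pos: [550.3, -21.9, 66.3]
tool_rot: [[0.001, 0.168, -0.986], [0.003, -0.986, -0.168], [-1.0, -0.003, -0.002]]
contact_force: [-0.4, 9.1, 2.4]
width: -0.2
```

Request:
jog_arm(
  targets="0 1 0 0 0 0 0; 0 2 0 0 0 0 0; 0 3 0 0 0 0 0",
)

```text
t: 6.0
ee_pos: [550.3, -21.9, 66.4]
tool_rot: [[0.001, 0.17, -0.986], [0.01, -0.985, -0.17], [-1.0, -0.009, -0.002]]
contact_force: [-2.7, 12.8, 3.3]
width: 0.2
```

Request:
jog_arm(
  targets="0 3 0 0 0 0 0; 0 4 0 0 0 0 0; 0 4 0 0 0 0 0",
)

```text
t: 6.3
ee_pos: [550.3, -21.8, 66.5]
tool_rot: [[-0.001, 0.172, -0.985], [0.018, -0.985, -0.172], [-1.0, -0.018, -0.002]]
contact_force: [-1.7, 13.8, 3.4]
width: -0.2
```

```bash
python3 -c "
from h import *
go(-41,-50,66);print(arm.state()['contact_force'])"
```

```text
target [547.3  -5.5  66. ] shift [  0.8 -16.5   0.1] turn [ 0.0018 -0.0023  0.0178] die now -41.2 -33.5 66.5 t 6.3 F die -0.7 -13.9
[-1.70572985 13.84864778  3.39102689]
```

The travel is solid at 14 N with no further motion, so the grip is on the stop. Now I'll back off and go round to the -x side.

Request:
jog_arm(
  targets="0 -6 0 0 0 0.018 0; 0 -16 0 0 0 0.018 0; 0 -16 -22 0 0 0.018 0; 0 -16 -44 0 0 0.018 0; 0 -16 -44 0 0 0.018 0",
)

```text
t: 6.8
ee_pos: [593.4, 1.7, 67.0]
tool_rot: [[0.005, 0.173, -0.985], [-0.001, -0.985, -0.173], [-1.0, 0.002, -0.005]]
contact_force: [1.0, 0.2, -0.4]
width: 0.0
```

```bash
python3 - <<'E'
from h import *
np.set_printoptions(precision=1,suppress=True)
go(-85,-7,66);ex,ey=die()
p,d=optics.grab_frame("wrist");c=optics.camera_params("wrist");cv2.imwrite("pics/w3.png",p)
for m in optics.masks_of("wrist","grip")[:1]:
        P=cloud(d,c,m["pixels"]);D=np.c_[(P[:,:2]-C)@ex,(P[:,:2]-C)@ey,P[:,2]]
        D=D[D[:,2]>60]
        print(m["conf"],len(D),np.percentile(D,[2,50,98],axis=0))
E
```

```text
target [598.  -40.4  66. ] shift [ 1.1 42.3  2.8] turn [ 0. -0. -0.] die now -87.7 -49.3 67.0 t 6.8 F die -1.0 -0.0
0.63 83 [[-93.3 -18.8  86.5]
 [-50.7  -3.3  89.7]
 [-47.4   0.9 132.9]]
```

View pics/w3.png

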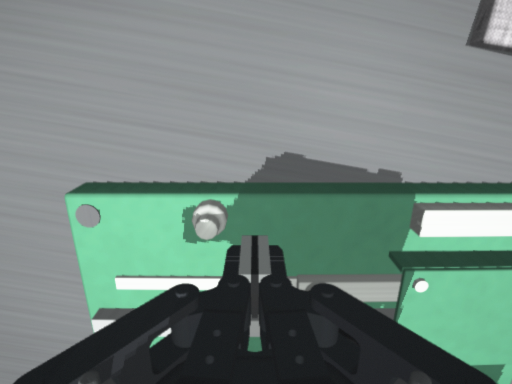

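The fingers hide the grip here. The punch (210,218) and the parallel (465,222) are undisturbed and lie below the finger height.

Request:
jog_arm(
  targets="1 21 2 0 0 0 0; 1 42 3 0 0 0 0; 1 42 3 0 0 0 0; 1 42 9 0 0 0 0; 1 42 13 0 0 0 0",
)

```text
t: 7.4
ee_pos: [583.2, -41.9, 65.2]
tool_rot: [[-0.001, 0.173, -0.985], [-0.001, -0.985, -0.173], [-1.0, 0.0, 0.001]]
contact_force: [-0.2, -0.3, 0.3]
width: 0.2
```

```bash
python3 -c "
from h import *
go(-65,-7,66)"
```

```text
target [578.3 -43.8  66. ] shift [-0.8  1.   5.2] turn [ 0.0019  0.0006 -0.0004] die now -70.2 -8.0 65.2 t 7.4 F die 0.2 0.3
```

Request:
jog_arm(
  targets="0 1 2 0 0 0 0; 0 1 4 0 0 0 0; 0 1 6 0 0 0 0",
)

```text
t: 7.7
ee_pos: [577.8, -43.4, 65.5]
tool_rot: [[0.001, 0.173, -0.985], [-0.0, -0.985, -0.173], [-1.0, 0.0, -0.001]]
contact_force: [3.1, 1.2, -1.6]
width: -0.1
```

Request:
jog_arm(
  targets="0 0 1.5 0 0 0 0; 0 0 3 0 0 0 0; 0 0 4 0 0 0 0",
)

```text
t: 8.0
ee_pos: [574.3, -43.9, 65.6]
tool_rot: [[0.002, 0.174, -0.985], [0.0, -0.985, -0.174], [-1.0, 0.0, -0.002]]
contact_force: [2.0, 0.6, -0.6]
width: -0.0
```

Request:
jog_arm(
  targets="0 0 1 0 0 0 0; 0 0 2 0 0 0 0; 0 0 3 0 0 0 0",
)

```text
t: 8.3
ee_pos: [571.3, -44.4, 65.6]
tool_rot: [[0.002, 0.174, -0.985], [0.0, -0.985, -0.174], [-1.0, 0.0, -0.002]]
contact_force: [1.6, 0.4, -1.6]
width: -0.1
```

```bash
python3 -c "
from h import *
go(-65,-7,66)"
```

```text
target [578.3 -43.8  66. ] shift [-0.3  0.6 -7. ] turn [ 0.0029 -0.0019 -0.0001] die now -58.0 -7.6 65.6 t 8.3 F die -1.7 -0.1
```

Request:
jog_arm(
  targets="0 0 1 0 0 0 0; 0 0 2 0 0 0 0; 0 0 3 0 0 0 0; 0 0 4 0 0 0 0",
)

```text
t: 8.7
ee_pos: [567.3, -45.1, 65.6]
tool_rot: [[0.002, 0.174, -0.985], [0.0, -0.985, -0.174], [-1.0, 0.0, -0.002]]
contact_force: [2.7, 0.7, -1.7]
width: -0.1
```

Request:
jog_arm(
  targets="0 0 1 0 0 0 0; 0 0 2 0 0 0 0; 0 0 3 0 0 0 0",
)

```text
t: 9.0
ee_pos: [564.2, -45.7, 65.6]
tool_rot: [[0.002, 0.174, -0.985], [0.0, -0.985, -0.174], [-1.0, 0.0, -0.002]]
contact_force: [1.3, 0.1, -2.2]
width: 0.1
```

Request:
jog_arm(
  targets="0 0 1 0 0 0 0; 0 0 2 0 0 0 0; 0 0 3 0 0 0 0",
)

```text
t: 9.3
ee_pos: [563.4, -45.8, 65.9]
tool_rot: [[0.006, 0.174, -0.985], [0.001, -0.985, -0.174], [-1.0, -0.0, -0.006]]
contact_force: [8.7, 1.8, -6.3]
width: -0.1
```

Request:
jog_arm(
  targets="0 0 2 0 0 0 0; 0 0 3 0 0 0 0; 0 0 4 0 0 0 0",
)

```text
t: 9.6
ee_pos: [563.1, -45.9, 66.1]
tool_rot: [[0.013, 0.175, -0.985], [0.003, -0.985, -0.174], [-1.0, -0.0, -0.014]]
contact_force: [12.6, 2.5, -8.9]
width: -0.1
```

Request:
jog_arm(
  targets="0 0 3 0 0 0 0; 0 0 4 0 0 0 0; 0 0 4 0 0 0 0",
)

```text
t: 9.9
ee_pos: [563.1, -45.9, 66.3]
tool_rot: [[0.021, 0.175, -0.984], [0.004, -0.985, -0.175], [-1.0, -0.0, -0.021]]
contact_force: [12.2, 3.1, -9.8]
width: 0.2
```

It moved about 14.5 mm and is then rigid at 12 N. I'll back off, lift and check.

Request:
jog_arm(
  targets="0 0 -8 0 0 0 0; 0 0 -25 0 0 0 0; -40 0 -30 0 0 0 0; -90 0 -30 0 0 0 0; -130 0 -30 0 0 0 0",
)

```text
t: 10.4
ee_pos: [589.0, -41.4, 198.7]
tool_rot: [[0.019, 0.175, -0.984], [0.003, -0.985, -0.175], [-1.0, 0.0, -0.019]]
contact_force: [0.6, -0.9, 0.6]
width: 0.2
```

Request:
jog_arm(
  targets="0 -40 -20 0 0 0 0; 0 -70 -20 0 0 0 0; 0 -70 -20 0 0 0 0",
)

```text
t: 10.7
ee_pos: [595.2, 34.0, 199.3]
tool_rot: [[0.017, 0.179, -0.984], [0.004, -0.984, -0.179], [-1.0, -0.001, -0.017]]
contact_force: [0.3, -0.8, -0.1]
width: -0.1
```

```bash
python3 - <<'E'
from h import *
np.set_printoptions(precision=1,suppress=True)
go(-85,-7,66);ex,ey=die()
for n in("wrist","scene"):
  p,d=optics.grab_frame(n);c=optics.camera_params(n);cv2.imwrite(f"pics/f_{n}.png",p)
  for m in optics.masks_of(n,"grip")[:1]:
        P=cloud(d,c,m["pixels"]);D=np.c_[(P[:,:2]-C)@ex,(P[:,:2]-C)@ey,P[:,2]]
        D=D[D[:,2]>60]
        print(n,m["conf"],len(D),np.percentile(D,[2,50,98],axis=0))
  for l in("punch","parallel"):
    for r in optics.recognise(n,l)[:1]:
        w=toworld(r["point"],c);print(l,round(r["conf"],2),w,(w[:2]-C)@ex,(w[:2]-C)@ey)
E
```

```text
target [598.  -40.4  66. ] shift [133.   73.7  12.9] turn [ 0. -0.  0.] die now -95.0 -80.8 199.3 t 10.7 F die -0.2 0.8
wrist 0.58 874 [[-40.1 -19.   61.1]
 [-33.1  -9.2  90.4]
 [-17.3   3.2  92.3]]
punch 0.79 [595.2  28.2  40.9] -93.97791305660681 -75.01279078724095
parallel 0.61 [ 617.1 -131.5   41.3] -88.32936036283444 86.03592112027363
scene 0.45 91 [[-39.1 -15.8  62.5]
 [-31.5  -3.2  88.2]
 [-17.6   6.7  96.3]]
punch 0.49 [454.3 444.9   4.5] -26.339490839105398 -509.7332149161803
parallel 0.71 [ 625.4 -134.2   41. ] -95.99098467018818 90.13850879364728
```

View pics/f_wrist.png

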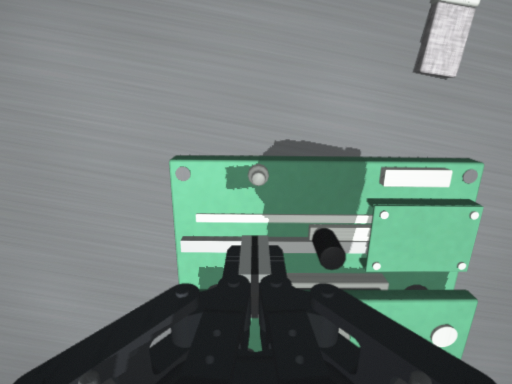

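The grip at (328,248) now sits sideways over the guide strip. The punch (258,177) and the parallel (417,178) are in place, and nothing touches the robot.

```bash
python3 -c "
from workcell import arm
print(arm.hand_in())"
```

```text
the job is handed in; nothing more can be done
None
```

The press tool is locked, going by the forces I felt and the last pictures. I handed the job in at about 11 s of the 37 s allowed; the hand-in gives no verdict.

- **Along the track:** I pushed the grip with closed fingers at about 2.5 N. It came up solid at about 14 N and moved no further on two more pushes. That is roughly 88 mm of travel, at the low end of the expected range for the stop.
- **Sideways:** From the other side, it slid about 14–15 mm at 2–3 N, then went rigid at about 12.6 N sideways (about 16 N in all).
- **Last checks:** The close-up after lifting clear shows the grip about 12 mm over from where it began. That is a little short of the 14 mm I felt, but within camera error. The punch and the parallel are where they were, and the arm touches nothing. I did not re-measure the spanners, ring and bottle, but the arm stayed well clear of them.
- **Disagreements:** The die position I estimated seems about 4 mm off across the track compared with the grip seen close up, so I followed the grip. In the last scene picture, the network reported the punch far off the die. That is a false detection, as the close-up shows the punch in place.

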